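# Set the annealing oven's dial and start it

### The job

Set the annealing oven: push its dial round by the stud, with the outside of the fingers, until the dial's white index line lines up with the single broad line on the scale (not the pair of thin lines), and leave it there. Then press the start button right down and let it come back up. Do not grip, force or lift the dial, and leave the things standing around where they are.

Things in the scene. Friction and masses are not known exactly. Their poses are not given: they have to be found in the camera images.
- console: the oven's grey control console, a box fixed to the bench, 190 (x) x 200 (y) x 55 mm tall; origin at the centre of its underside, z up. Its top carries a flat pale scale ring (180 mm across, short ticks every 15 degrees) with the dial at its centre. Its place and heading differ from run to run
- dial: black disc 112 mm across, 12 mm thick, turning about the console's vertical centre axis; origin on the axis at its underside, 57 mm above the bench (its face: 69 mm; hub 28 mm across stands 4 mm above the face). x axis points along the white index line. Turns both ways (stops 132 degrees either side of the console's x), stays where left. Spring-seated: could be pulled up 25 mm; 6 mm fails
- dial_index (a point): outer end of the dial's white index line (3.5 mm wide, from 21 to 55 mm from the axis), at the dial's rim, 55 mm from the axis, on its face
- dial_stud (a point): centre of the top of the dial's upright steel stud, 14 mm across and 30 mm tall above the dial's face (top 99 mm above the bench), 40 mm from the axis, exactly opposite the index line. About 2.5 N at the stud turns the dial; 25 N or more between fingers and dial (as when gripped) fails
- broad_line: the target: the single broad black line on the scale ring, 6 mm wide, 28 mm long, printed radially, from 60 to 88 mm from the dial's axis; origin at its middle, 74 mm from the axis. Its y axis lies along the line (towards or away from the dial), its x axis across it. It is either on the console's +y side or its -y side; the pair of thin lines is on the opposite side
- twin_line: the scale's other setting, not wanted: a pair of thin black radial lines 12 mm apart, 28 mm long, on the side of the scale opposite the broad line; origin between them, 74 mm from the dial's axis
- start (a joint): start button's travel in m: 0 up, 0.006 fully down (5 N), it springs back; pressed counts from 0.0045. It must not be pressed while the dial is off the line
- start_top (a point): centre of the top of the round grey start button, 32 mm across, which presses straight down; on its own grey box (100 x 100 x 35 mm) fixed to the bench on the robot's right
- tumbler_mid (a point): bystander, loose, to be left alone: clear green glass tumbler, 68 mm across, 85 mm tall; point at its centre, half-way up
- weight_mid (a point): bystander, loose, to be left alone: round amber glass paperweight, 62 mm across, 48 mm tall; point at its centre, half-way up
- jar_mid (a point): bystander, loose, to be left alone: glass jar with cork-coloured lid, 52 mm across, 75 mm tall; point at its centre, half-way up
- tin_mid (a point): bystander, loose, to be left alone: plain steel can, 54 mm across, 65 mm tall; point at its centre, half-way up
- tongs_mid (a point): bystander, loose, to be left alone: steel spring tongs 200 mm long, 44 mm wide, 12 mm tall, lying flat; point at its centre, half-way up
- mould_mid (a point): bystander, loose, to be left alone: dark turned-wood blocking cup, 90 mm across, 60 mm tall; point at its centre, half-way up
Not all that is in view belongs to the job. Leave any purple or red look-alike of the part that bears start alone.

How it is judged (in metres and radians):
On the way, in this order (a step that is already met when the one before it is completed fails the run):
1. the dial's index line stands on the broad line, let go (x of dial_index in the frame of broad_line between -0.004 and 0.004 m and horizontal distance between dial_index and broad_line below 0.025 m and contact force between the fingers and dial below 0.2 N and angular speed of dial below 0.05 rad/s), for 0.2 s.
2. the start button is pressed down (x of dial_index in the frame of broad_line between -0.004 and 0.004 m and horizontal distance between dial_index and broad_line below 0.025 m and value of joint start above 0.0045 m), for 0.02 s.
At the end, for the whole second after the job is handed in: the outer end of the index line is within 4 mm, sideways, of the broad line's centre line and at that line's end; the dial is at rest and down on its seat; the start button has been pressed 4.5 mm or more with the dial so set, and is up again (under 1 mm) (x of dial_index in the frame of broad_line between -0.004 and 0.004 m and horizontal distance between dial_index and broad_line below 0.025 m and value of joint start below 0.001 m and angular speed of dial below 0.05 rad/s and distance of dial from where it was at the start of the episode below 0.003 m); the robot touches nothing.
It fails at once if the start button is pressed while the dial is off the line (value of joint start above 0.003 m and not (x of dial_index in the frame of broad_line between -0.004 and 0.004 m and horizontal distance between dial_index and broad_line below 0.025 m)).
It fails at once if the dial is pulled up or pushed off its seat by 6 mm (distance of dial from where it was at the start of the episode above 0.006 m).
It fails at once if the dial is gripped or forced: 25 N or more between fingers and dial (contact force between the fingers and dial above 25 N).
It fails at once if a thing standing around is lifted, tipped or moved by more than 20 mm (distance of any of tumbler_mid, weight_mid, jar_mid, tin_mid, tongs_mid, mould_mid from where it was at the start of the episode above 0.02 m).
It also fails if it takes over 54 s, if anything falls off the work surface, if the arm or the gripper's body presses on something with over 40 N, if the wrist force passes 120 N, or if a joint passes its speed limit or range.

### The arm

A 7-joint arm with a two-finger parallel gripper is mounted at the origin on the work surface. World frame = base frame: x ahead of the robot, y to its left, z up, the work surface at z = 0. Lengths are in m, angles in degrees, forces in N, time in s.
With the tool pointing down it reaches from about 0.35 to 0.9 m from the base axis. Payload 7.2 kg.
Tool frame: the origin (TCP) lies midway between the tips of the shut fingers; the grasp point (between the pads) lies 19 mm behind it; z points along the fingers, y is the line along which they close (so a half turn about z gives the same grasp; the last joint's range is limited). The gripper opens to 85 mm and grips with 20 to 120 N. Pads are 22 mm wide; open, the fingers measure 114 mm over their backs; the gripper's body (76 mm by 85 mm) begins 54 mm behind the grasp point. The pads swing forward as they close: fully open they stand 13 mm farther back than shut.
Start: joints at [66.165, 23.554, -0.728, 91.456, 0.321, 64.991, -4.71], TCP at [0.213, -0.588, 0.231] pointing down, gripper open.
Joint ranges: [-169.25, 169.25], [-16.82, 113.86], [-84.01, 82.57], [7.8, 145.47], [-59.2, 239.2], [7.22, 106.19], [-163.78, 163.78]. Speed limits (degrees/s): [136.94, 136.94, 172.46, 172.46, 180, 180, 180].

### API

Orientations are given as [roll, pitch, yaw] about the fixed x, y, z axes, in that order (R = Rz(yaw) Ry(pitch) Rx(roll)).
In Python, from workcell import state, get_image, camera_model, close_job gives the robot as it stands.
- The arm moves only by the tool move_arm, never from a script. Its arguments are lists of equal length, an entry for each row: "translation": the shift along the tool's x, y, z as a fraction of full scale, a list of three; "delta_rot": the turn, a rotation vector about the tool's x, y, z as a fraction of full scale, a list of three. In form: {"translation": [[tx, ty, tz], ...], "delta_rot": [[wx, wy, wz], ...]}. A call has 1 to 12 rows; each row is the pose to reach, as a shift and turn from the pose commanded when the call began, along the tool's axes at that moment; what a row does not reach only later rows make up. Full scale, the value 1, is 0.4 m for a shift and 120 degrees for a turn. A row lasts 1/8 s, in which the tool goes at most 62.5 mm and 10.7 degrees, less where a joint would pass 70% of its speed; a pose out of reach is approached as far as the arm can. A call with a number of a shift or a turn outside -1 to 1 is refused whole. A call with a gripper value outside its range is refused whole. "grip" is the gripper's target within -1 to 1 (fully open at 1, half-way at 0, shut at -1), set as the call begins (left out, the last holds). The fingers move at their own pace and stop on an object; the grip force is fixed at half the most. Time passes only in rows, so rows that repeat a pose let the fingers close. It gives the time, the measured TCP pose, the force, the opening and the grip force at its end, in the units of the state.
- state(): the state, without advancing time (a new reading comes with each control period).
- get_image(name): name is "side" or "top"; returns the picture (420x560x3 uint8, blue, green, red); there is no depth.
- camera_model(name): a dict with "camera_matrix" (3x3 intrinsics, pixels), "distortion" ([k1, k2, p1, p2, k3] as OpenCV has them; the pictures are not rectified), "extrinsics" (4x4, takes a point from camera to world coordinates). Camera axes: x right, y down, z forward; pixel columns grow to the right and rows downward; lengths in m; the calibration is good to about 2 mm. A picture is of the moment at which its call begins. camera_model takes no time and is no camera call.
- close_job(): hands the job in; it is judged then, once.
The state is a dict: "time_s": time; "joint_positions": joint angles; "qvel": joint speeds; "tau": joint torques, N m; "ee_pos": TCP position; "tcp_rot": TCP orientation; "contact_force": force on the tool from outside, world axes, zero at the start; "moment": the same for the moment, N m; "width": finger opening in m; "finger_force": force on a finger pad.
Only numpy, scipy, OpenCV 4.12 (cv2) and the standard library are available. Lean on these libraries where they do the work, as an engineer would, in place of code of your own. Each camera call takes 0.05 s, during which the arm holds its last target. There are 200 camera calls.

## Working session

There is one attempt and no reset: what is moved stays moved. The work goes in short steps, Python scripts to look and compute and a tool call to move; the robot and the scene stay as the last step left them, time stands still between calls to the robot, and variables do not carry over. Pictures are saved under pics/ and viewed, at most 10 in all, crops included, and the job is handed in when it is done.

Besides the shell and the picture viewer there is one more tool, called after "Call:" as a command line: name --argument value ..., lists and objects as JSON in quotes. move_arm: Moves the arm, as the interface text tells. Its arguments: {"type":"object","properties":{"translation":{"type":"array"},"delta_rot":{"type":"array"},"grip":{"type":"number"}},"required":["translation","delta_rot"]}

```bash
mkdir -p pics
cat > h.py <<'E'
import numpy as np,cv2
from workcell import *
def ray(n,px):
    m=camera_model(n);K=np.array(m['camera_matrix']);D=np.array(m['distortion']);E=np.array(m['extrinsics'])
    u=cv2.undistortPoints(np.array(px,float).reshape(-1,1,2),K,D).reshape(-1,2)
    d=np.c_[u,np.ones(len(u))]@E[:3,:3].T
    return E[:3,3],d
def onz(n,px,z):
    o,d=ray(n,px); return o+d*((z-o[2])/d[:,2])[:,None]
def proj(n,P):
    m=camera_model(n);E=np.linalg.inv(np.array(m['extrinsics']))
    return cv2.projectPoints(np.array(P,float).reshape(-1,1,3),cv2.Rodrigues(E[:3,:3])[0],E[:3,3],np.array(m['camera_matrix']),np.array(m['distortion']))[0].reshape(-1,2)
E
python3 - <<'E'
from h import *
for n in('top','side'):
    cv2.imwrite(f'pics/{n}0.png',get_image(n)); print(n,np.round(camera_model(n)['extrinsics'],3).tolist())
print(state())
E
```

```text
top [[-0.024, -0.981, 0.193, 0.303], [-1.0, 0.024, -0.003, -0.021], [-0.002, -0.193, -0.981, 1.223], [0.0, 0.0, 0.0, 1.0]]
side [[-0.96, -0.128, 0.25, 0.218], [-0.281, 0.498, -0.821, 1.072], [-0.02, -0.858, -0.514, 0.757], [0.0, 0.0, 0.0, 1.0]]
{'time_s': 0.1, 'joint_positions': array([66.16597613, 23.59541811, -0.72840809, 91.49896969,  0.3211272 ,
       64.99069323, -4.71190609]), 'qvel': array([ 0.01736113, -0.01877464, -0.03261615, -0.17827697,  0.01096527,
        0.00237188, -0.0333075 ]), 'tau': array([ 2.98377439e-03, -6.01827621e+01,  6.84199333e-01, -3.00087798e+01,
        1.40326208e-02,  6.45069347e-03,  2.77025379e-05]), 'ee_pos': array([ 0.21282014, -0.58717599,  0.23053936]), 'tcp_rot': array([-1.79917185e+02,  6.08667450e-03,  1.99258221e+01]), 'contact_force': array([ 0.13581161, -0.49385729, -0.35101796]), 'moment': array([-0.02272914,  0.02341428, -0.00961885]), 'finger_force': 0.0, 'width': 0.08561888401894727}
```

View pics/top0.png

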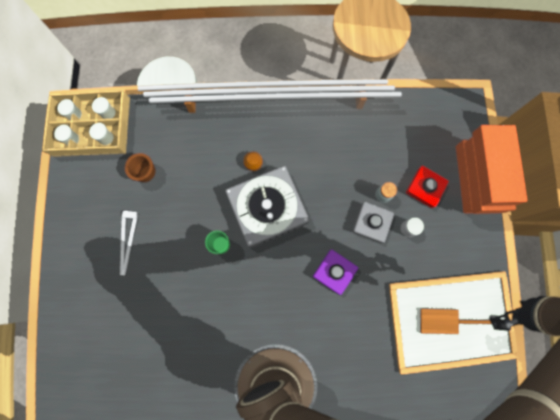

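View pics/side0.png

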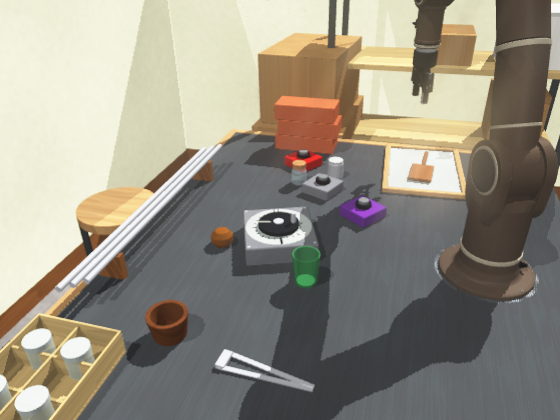

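The top view shows the console at about (267,205), the grey start box at (375,221), with a jar at (389,190) and a tin at (414,227) beside it. The tumbler is at (217,242) and the weight at (254,160). Next I'll zoom in on the dial.

Run:
```python
from h import *
a=cv2.imread('pics/top0.png');b=cv2.imread('pics/side0.png')
c=cv2.resize(a[158:253,217:317],(600,570),interpolation=cv2.INTER_CUBIC);cv2.imwrite('pics/c1.png',c)
c=cv2.resize(b[200:270,235:325],(774,600),interpolation=cv2.INTER_CUBIC);cv2.imwrite('pics/c2.png',c)
for k,p,z in (('console',(267,205),.06),('start',(375.5,221),.045),('jar',(389,190),.075),('tin',(414,227),.065),('tumbler',(217,242),.085),('weight',(254,160),.048)): print(k,onz('top',[p],z).round(3))
```

```text
console [[0.536 0.012 0.06 ]]
start [[ 0.481 -0.316  0.045]]
jar [[ 0.57  -0.357  0.075]]
tin [[ 0.457 -0.427  0.065]]
tumbler [[0.425 0.158 0.085]]
weight [[0.682 0.05  0.048]]
```

View pics/c1.png

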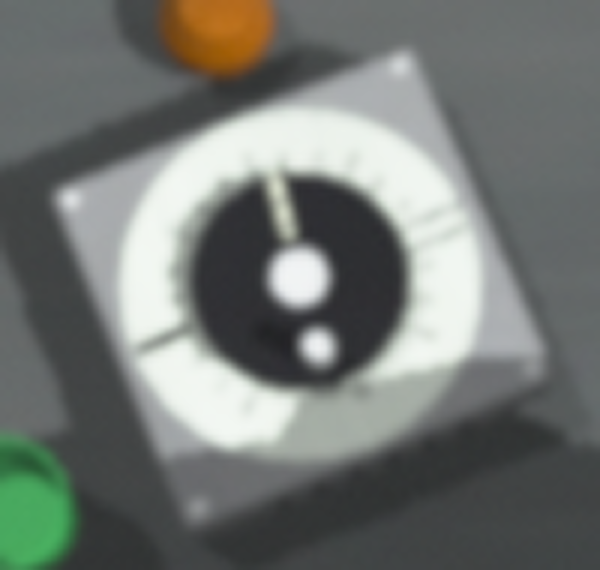

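View pics/c2.png

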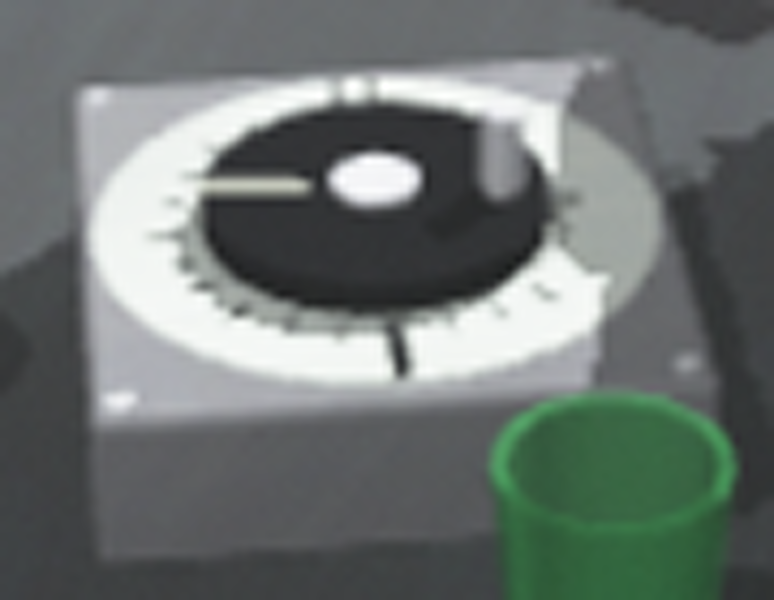

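Run:
```python
from h import *
T=lambda p:[((x+.5)/6-.5+217,(y+.5)/6-.5+158) for x,y in p]
S=lambda p:[((x+.5)/8.6-.5+235,(y+.5)/(600/70)-.5+200) for x,y in p]
a=lambda v:np.degrees(np.arctan2(v[1],v[0])).round(1)
for n,f,cor,hub,bl,ix,st in (('top',T,[(58,187),(410,52),(548,362),(193,522)],(299,277),[(137,350),(190,328)],[(268,173),(291,240)],(318,347)),
 ('side',S,[(80,88),(610,62),(715,390),(95,425)],(375,181),[(405,378),(391,326)],[(195,184),(312,187)],(502,122))):
    c=onz(n,f(cor),.055); h=onz(n,f([hub]),.073)[0]; b=onz(n,f(bl),.056); i=onz(n,f(ix),.069); s=onz(n,f([st]),.099)[0]
    C=c.mean(0); print(n,'C',C.round(4),'hub',h.round(4),'sides',[np.linalg.norm(c[k]-c[k-1]).round(3) for k in range(4)],'head',[a(c[k]-c[k-1]) for k in range(4)])
    for r in (C,h): print(' broad',a(b.mean(0)-r),np.linalg.norm((b-r)[:,:2],axis=1).round(3),a(b[0]-b[1]),'idx',a(i[0]-r),np.linalg.norm((i-r)[:,:2],axis=1).round(3),a(i[0]-i[1]),'stud',s.round(4),a(s-r),np.linalg.norm((s-r)[:2]).round(3))
# button
for n,px in(('top',(375.5,221)),('side',(323,180))):
    for z in(.04,.05,.06): print(n,z,onz(n,[px],z).round(4))
```

```text
top C [0.5402 0.0122 0.055 ] hub [0.5371 0.0132 0.073 ] sides [np.float64(0.185), np.float64(0.193), np.float64(0.175), np.float64(0.194)] head [np.float64(21.3), np.float64(-69.7), np.float64(-158.3), np.float64(113.0)]
 broad 112.9 [0.09  0.062] 111.6 idx 17.1 [0.054 0.017] 17.5 stud [0.4972 0.0039 0.099 ] -169.1 0.044
 broad 111.1 [0.088 0.06 ] 111.6 idx 15.2 [0.056 0.02 ] 17.5 stud [0.4972 0.0039 0.099 ] -166.9 0.041
side C [0.5362 0.0146 0.055 ] hub [0.5358 0.0137 0.073 ] sides [np.float64(0.198), np.float64(0.179), np.float64(0.197), np.float64(0.184)] head [np.float64(-69.1), np.float64(-160.0), np.float64(112.4), np.float64(20.3)]
 broad 112.0 [0.085 0.056] 114.4 idx 9.0 [0.057 0.02 ] 11.7 stud [0.4953 0.0107 0.099 ] -174.6 0.041
 broad 111.4 [0.085 0.057] 114.4 idx 9.8 [0.057 0.02 ] 11.7 stud [0.4953 0.0107 0.099 ] -175.8 0.041
top 0.04 [[ 0.4821 -0.3173  0.04  ]]
top 0.05 [[ 0.4806 -0.3148  0.05  ]]
top 0.06 [[ 0.4791 -0.3123  0.06  ]]
side 0.04 [[ 0.4791 -0.3172  0.04  ]]
side 0.05 [[ 0.4754 -0.2978  0.05  ]]
side 0.06 [[ 0.4718 -0.2784  0.06  ]]
```

Run:
```python
from h import *
a=cv2.imread('pics/top0.png');b=cv2.imread('pics/side0.png')
c=np.hstack([cv2.resize(a[190:250,345:405],(390,390),interpolation=cv2.INTER_CUBIC),cv2.resize(b[160:220,293:353],(390,390),interpolation=cv2.INTER_CUBIC)]);cv2.imwrite('pics/c3.png',c)
```

```text
(no output)
```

View pics/c3.png

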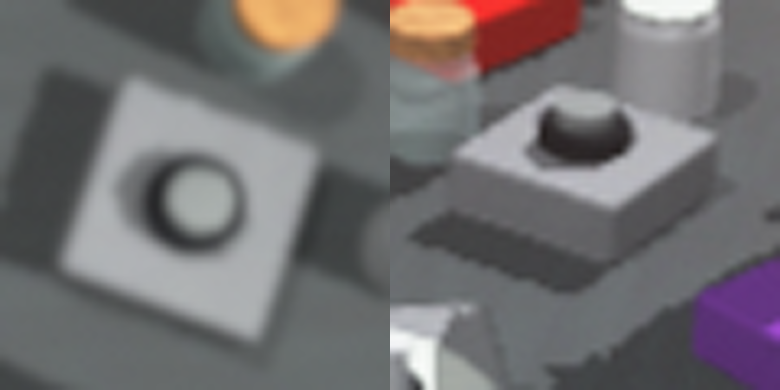

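```bash
cat >> h.py <<'E'
from scipy.spatial.transform import Rotation as Ro
C=np.array([.5365,.0135])
def arc(phi,d,r=.04,z=.08):
    a=np.radians(phi); p=C+r*np.array([np.cos(a),np.sin(a)])-d*np.array([-np.sin(a),np.cos(a)])
    return (*p,z,phi-90)
def rows(W,start=None):
    s=state(); p0=np.array(s['ee_pos']);R0=Ro.from_euler('xyz',s['tcp_rot'],degrees=True)
    t=[];w=[]
    for x,y,z,yaw in W:
        t.append((R0.inv().apply(np.array([x,y,z])-p0)/.4).round(4).tolist())
        w.append((np.degrees((R0.inv()*Ro.from_euler('xyz',[180,0,yaw],degrees=True)).as_rotvec())/120).round(4).tolist())
    print(t);print(w)
E
python3 - <<'E'
from h import *
print(arc(190,.035))
rows([(.35,-.27,.23,60),(.491,.045,.23,100)])
# button triangulation
o1,d1=ray('top',[(375.1,220.8)]);o2,d2=ray('side',[(323,176.8)])
A=np.c_[d1[0],-d2[0]];k=np.linalg.lstsq(A,o2-o1,rcond=None)[0];print(o1+k[0]*d1[0],o2+k[1]*d2[0])
E
```

```text
(np.float64(0.49103000366116906), np.float64(0.041022344248750064), 0.08, 100)
[[0.5927, -0.6286, 0.0022], [1.1924, -1.2488, 0.003]]
[[-0.0007, -0.0002, -0.334], [-0.0006, -0.0004, -0.6673]]
[ 0.48061522 -0.31262678  0.05404281] [ 0.47861901 -0.31287989  0.05380229]
```

Call:
move_arm --translation '[[0.593,-0.629,0.002],[0.593,-0.629,0.002],[0.593,-0.629,0.002],[0.593,-0.629,0.002],[0.593,-0.629,0.002],[0.593,-0.629,0.002],[0.593,-0.629,0.002]]' --delta_rot '[[-0.0007,0,-0.334],[-0.0007,0,-0.334],[-0.0007,0,-0.334],[-0.0007,0,-0.334],[-0.0007,0,-0.334],[-0.0007,0,-0.334],[-0.0007,0,-0.334]]' --grip -1

```text
time_s: 0.98
ee_pos: [0.3512, -0.2678, 0.2306]
tcp_rot: [179.9, 0.0, 60.3]
contact_force: [0.1, -1.6, -0.6]
width: 0.0002
finger_force: 0.0
```

Run:
```python
from h import *
rows([(.491,.045,.23,100),(.491,.045,.12,100),(.491,.045,.08,100)])
```

```text
[[0.8524, -0.0841, 0.0011], [0.8525, -0.0844, 0.2761], [0.8525, -0.0846, 0.3761]]
[[0.0006, 0.0003, -0.331], [0.0006, 0.0003, -0.331], [0.0006, 0.0003, -0.331]]
```

Call:
move_arm --translation '[[0.852,-0.084,0.001],[0.852,-0.084,0.001],[0.852,-0.084,0.001],[0.852,-0.084,0.001],[0.852,-0.084,0.001],[0.852,-0.084,0.001],[0.852,-0.084,0.001],[0.852,-0.084,0.138],[0.852,-0.084,0.276],[0.852,-0.084,0.33],[0.852,-0.084,0.376],[0.852,-0.084,0.376]]' --delta_rot '[[0.0006,0,-0.331],[0.0006,0,-0.331],[0.0006,0,-0.331],[0.0006,0,-0.331],[0.0006,0,-0.331],[0.0006,0,-0.331],[0.0006,0,-0.331],[0.0006,0,-0.331],[0.0006,0,-0.331],[0.0006,0,-0.331],[0.0006,0,-0.331],[0.0006,0,-0.331]]'

```text
time_s: 2.48
ee_pos: [0.4905, 0.0394, 0.0785]
tcp_rot: [-179.8, 0.1, 99.6]
contact_force: [-0.9, 0.1, -0.8]
width: 0.0001
finger_force: 0.0
```

Run:
```python
from h import *
b=get_image('side')
cv2.imwrite('pics/c4.png',cv2.resize(b[130:270,230:370],(600,600),interpolation=cv2.INTER_CUBIC))
rows([arc(p,.018) for p in (182,190,198,206,214,222,230,238,246,254,254)])
```

```text
[[-0.0262, 0.0074, -0.0011], [-0.0397, 0.0002, -0.0011], [-0.0541, -0.0049, -0.0011], [-0.0691, -0.0081, -0.001], [-0.0844, -0.0091, -0.001], [-0.0996, -0.008, -0.001], [-0.1146, -0.0048, -0.001], [-0.1289, 0.0005, -0.001], [-0.1424, 0.0077, -0.001], [-0.1548, 0.0167, -0.001], [-0.1548, 0.0167, -0.001]]
[[-0.001, 0.0007, 0.0635], [-0.001, 0.0006, -0.0031], [-0.001, 0.0005, -0.0698], [-0.0011, 0.0005, -0.1365], [-0.0011, 0.0004, -0.2031], [-0.0011, 0.0003, -0.2698], [-0.0012, 0.0002, -0.3365], [-0.0012, 0.0002, -0.4031], [-0.0012, 0.0001, -0.4698], [-0.0012, -0.0, -0.5365], [-0.0012, -0.0, -0.5365]]
```

View pics/c4.png

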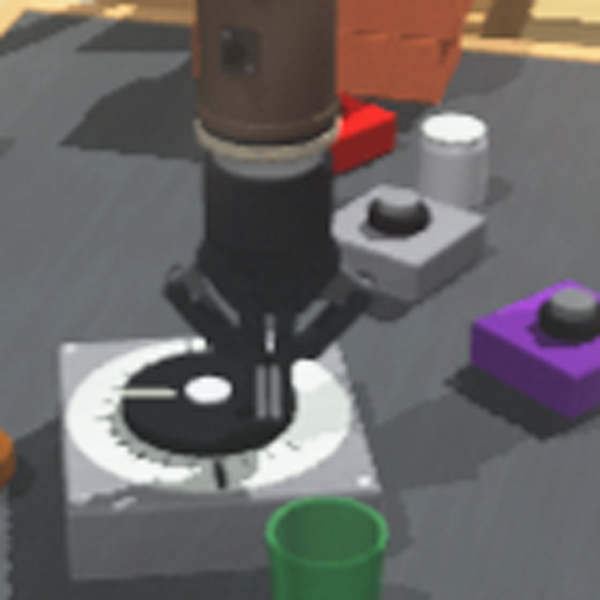

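The shut fingers stand on the camera side of the stud at crop (267,390), clear of the dial face. The index is still at (150,393). I'll push now.

Call:
move_arm --translation '[[-0.026,0.004,-0.001],[-0.033,0.002,-0.001],[-0.04,0,-0.001],[-0.054,-0.005,-0.001],[-0.069,-0.008,-0.001],[-0.084,-0.009,-0.001],[-0.1,-0.008,-0.001],[-0.115,-0.005,-0.001],[-0.129,0,-0.001],[-0.142,0.008,-0.001],[-0.155,0.017,-0.001],[-0.155,0.017,-0.001]]' --delta_rot '[[0,0,0],[0,0,0],[-0.001,0,-0.003],[-0.001,0,-0.07],[-0.001,0,-0.137],[-0.001,0,-0.203],[-0.001,0,-0.27],[-0.001,0,-0.337],[-0.001,0,-0.403],[-0.001,0,-0.47],[-0.001,0,-0.537],[-0.001,0,-0.537]]'

```text
time_s: 4.03
ee_pos: [0.5084, -0.0189, 0.0801]
tcp_rot: [180.0, 0.0, 164.1]
contact_force: [-1.3, -0.6, 0.2]
width: 0.0
finger_force: 0.5
```

```bash
cat >> h.py <<'E'
def index_angle(img):
    # white pixels of the index on the dial face (ring 22..53 mm), from side view
    r=np.linspace(.024,.052,29);best=[]
    g=cv2.cvtColor(img,cv2.COLOR_BGR2GRAY).astype(np.float32)
    A=np.arange(0,360,.5)
    V=[]
    for a in A:
        P=np.c_[C[0]+r*np.cos(np.radians(a)),C[1]+r*np.sin(np.radians(a)),np.full(29,.069)]
        q=proj('side',P).astype(np.float32); V.append(np.median(cv2.remap(g,q[:,:1],q[:,1:],cv2.INTER_LINEAR)))
    V=np.array(V); w=np.where((A>0)&(A<160),np.clip(V-80,0,None),0); 
    return (w*A).sum()/w.sum(),V.max(),A[w>0][[0,-1]] if w.any() else None
E
python3 - <<'E'
from h import *
print(index_angle(cv2.imread('pics/side0.png')))
b=get_image('side');print(index_angle(b))
cv2.imwrite('pics/c5.png',cv2.resize(b[180:270,230:330],(660,594),interpolation=cv2.INTER_CUBIC))
rows([arc(p,.018) for p in (262,270,276,280,280)])
E
```

```text
(np.float64(9.345517663448113), np.float32(185.47461), array([ 0.5, 20.5]))
(np.float64(70.29421424157661), np.float32(134.7373), array([64.5, 76.5]))
[[-0.0146, -0.0088, 0.0006], [-0.0296, -0.012, 0.0006], [-0.041, -0.0131, 0.0006], [-0.0487, -0.0131, 0.0006], [-0.0487, -0.0131, 0.0006]]
[[0.0003, 0.0003, -0.0669], [0.0003, 0.0003, -0.1335], [0.0003, 0.0003, -0.1835], [0.0003, 0.0003, -0.2169], [0.0003, 0.0003, -0.2169]]
```

View pics/c5.png

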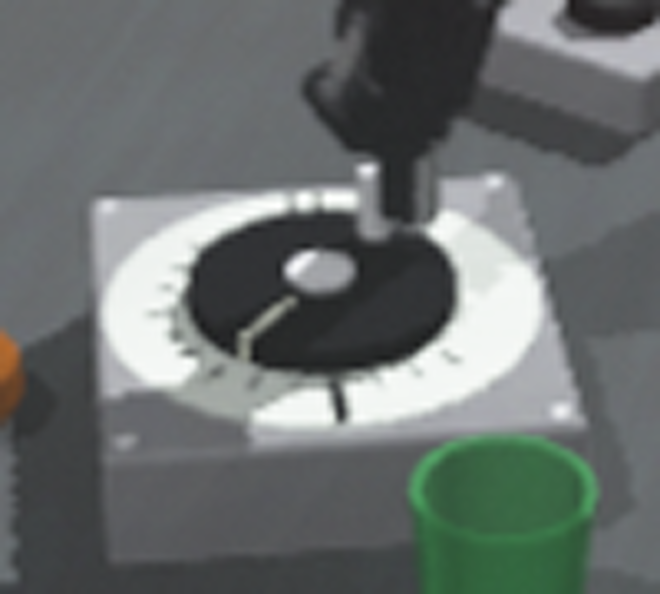

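The index has turned to crop (270,320), about 70°, and the broad line is at (338,403), about 111.5°. The fingers sit behind the stud, so I'll keep pushing.

Call:
move_arm --translation '[[-0.0146,-0.0088,0.0006],[-0.0296,-0.012,0.0006],[-0.041,-0.0131,0.0006],[-0.0487,-0.0131,0.0006],[-0.0487,-0.0131,0.0006]]' --delta_rot '[[0,0,-0.067],[0,0,-0.1335],[0,0,-0.1835],[0,0,-0.217],[0,0,-0.217]]'

```text
time_s: 4.7
ee_pos: [0.526, -0.0285, 0.0801]
tcp_rot: [180.0, 0.1, -169.9]
contact_force: [-2.2, -0.6, -0.5]
width: 0.0002
finger_force: 0.8
```

Run:
```python
from h import *
b=get_image('side');print(index_angle(b))
rows([arc(p,.018) for p in (284,288,291,291)])
```

```text
(np.float64(99.32056074937918), np.float32(220.71094), array([ 93.5, 105. ]))
[[-0.0062, -0.0041, 0.0004], [-0.0135, -0.0065, 0.0004], [-0.019, -0.0079, 0.0004], [-0.019, -0.0079, 0.0004]]
[[0.0001, 0.0006, -0.0331], [0.0001, 0.0006, -0.0664], [0.0001, 0.0006, -0.0914], [0.0001, 0.0006, -0.0914]]
```

Call:
move_arm --translation '[[-0.0062,-0.0041,0.0004],[-0.0135,-0.0065,0.0004],[-0.0155,-0.007,0.0004],[-0.0155,-0.007,0.0004]]' --delta_rot '[[0,0.0006,-0.033],[0,0.0006,-0.066],[0,0.0006,-0.075],[0,0.0006,-0.075]]'

```text
time_s: 5.25
ee_pos: [0.5326, -0.0302, 0.08]
tcp_rot: [180.0, -0.0, -160.9]
contact_force: [-2.3, 0.4, 0.4]
width: 0.0
finger_force: 1.0
```

```bash
cat >> h.py <<'E'
def lines(img):
    """angles (side view) of index and broad line from row-wise centroids"""
    g=cv2.cvtColor(img,cv2.COLOR_BGR2GRAY).astype(np.float32); out={}
    for name,r,z,sg in(('index',np.linspace(.026,.052,14),.069,1),('broad',np.linspace(.064,.085,12),.0555,-1)):
        A=np.arange(92,132,.25);q=[]
        for rr in r:
            P=np.c_[C[0]+rr*np.cos(np.radians(A)),C[1]+rr*np.sin(np.radians(A)),np.full(len(A),z)]
            q.append(proj('side',P))
        q=np.array(q,np.float32);V=cv2.remap(g,q[...,0],q[...,1],cv2.INTER_LINEAR)*sg
        w=np.clip(V-(np.median(V,1,keepdims=True)+V.max(1,keepdims=True))/2,0,None)
        a=(w*A).sum(1)/w.sum(1)
        xy=np.c_[r*np.cos(np.radians(a)),r*np.sin(np.radians(a))]; d=np.polyfit(xy[:,1],xy[:,0],1)
        out[name]=(a.round(1),np.round(np.degrees(np.arctan2(1,d[0])),1)); print(name,*out[name],'mean',a.mean().round(2))
E
python3 - <<'E'
from h import *
b=get_image('side');print(index_angle(b));lines(b)
cv2.imwrite('pics/c6.png',cv2.resize(b[180:270,230:330],(660,594),interpolation=cv2.INTER_CUBIC))
rows([arc(p,.018) for p in (290,292,294,296)])
E
```

```text
(np.float64(108.40876801731238), np.float32(236.11328), array([102.5, 114.5]))
index [109.2 109.  108.8 108.6 108.5 108.5 108.4 108.4 108.3 108.2 108.1 108.1
 108.  108. ] 106.9 mean 108.44
broad [112.1 112.1 112.1 112.1 112.1 112.1 112.1 112.2 112.  111.9 111.7 111.6] 110.4 mean 112.02
[[-0.0016, -0.0008, -0.0001], [-0.0052, -0.0022, -0.0001], [-0.0088, -0.0036, -0.0001], [-0.0124, -0.0048, -0.0001]]
[[0.0001, -0.0, -0.0074], [0.0001, -0.0, -0.0241], [0.0001, -0.0, -0.0407], [0.0001, -0.0, -0.0574]]
```

View pics/c6.png

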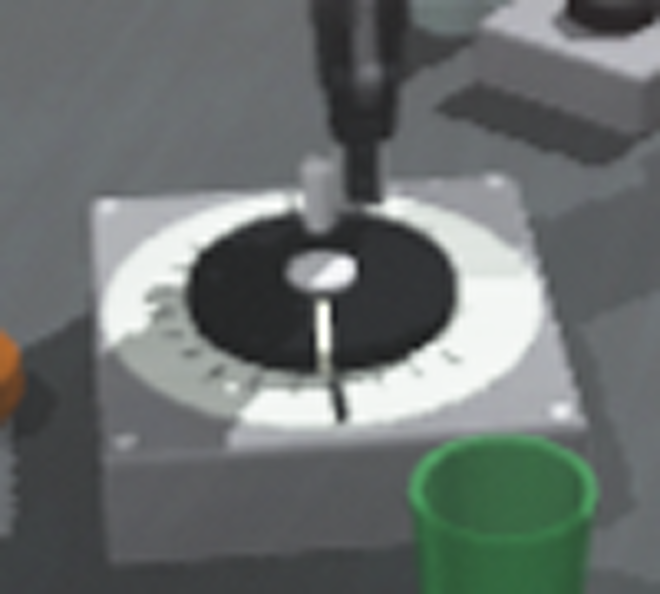

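The index at crop (323,340) is at about 108.3°, 3.6° short of the broad line at (338,403). One small push should close that.

Call:
move_arm --translation '[[-0.003,-0.0014,0],[-0.0061,-0.0026,0],[-0.0061,-0.0026,0]]' --delta_rot '[[0,0,-0.014],[0,0,-0.028],[0,0,-0.028]]'

```text
time_s: 5.68
ee_pos: [0.5355, -0.0305, 0.0799]
tcp_rot: [180.0, 0.0, -157.4]
contact_force: [-1.8, 0.6, 0.5]
width: 0.0002
finger_force: 1.0
```

Run:
```python
from h import *
b=get_image('side');lines(b)
```

```text
index [113.7 113.6 113.4 113.2 113.  112.8 112.6 112.4 112.3 112.2 112.1 112.5
 112.8 112.9] 111.3 mean 112.82
broad [112.1 112.1 112.1 112.1 112.1 112.1 112.2 112.2 112.  111.9 111.7 111.6] 110.4 mean 112.03
```

The index is within about 1° of the broad line. I'll back off, lift, and check from the top camera.

Call:
move_arm --translation '[[0.02,0,0],[0.05,0,0],[0.05,0,0],[0.05,0,-0.12],[0.05,0,-0.25],[0.05,0,-0.35],[0.05,0,-0.35]]' --delta_rot '[[0,0,0],[0,0,0],[0,0,0],[0,0,0],[0,0,0],[0,0,0],[0,0,0]]'

```text
time_s: 6.6
ee_pos: [0.5187, -0.038, 0.223]
tcp_rot: [-179.8, 0.3, -157.5]
contact_force: [-1.1, -0.1, -0.9]
width: 0.0001
finger_force: 0.0
```

Run:
```python
from h import *
rows([(.48,-.3127,.2,120)])
```

```text
[[0.3529, -0.597, 0.0576]]
[[0.0005, 0.003, 0.6878]]
```

Call:
move_arm --translation '[[0.353,-0.597,0.058],[0.353,-0.597,0.058],[0.353,-0.597,0.058],[0.353,-0.597,0.058],[0.353,-0.597,0.058],[0.353,-0.597,0.058],[0.353,-0.597,0.058],[0.353,-0.597,0.058],[0.353,-0.597,0.058],[0.353,-0.597,0.058]]' --delta_rot '[[0,0.003,0.688],[0,0.003,0.688],[0,0.003,0.688],[0,0.003,0.688],[0,0.003,0.688],[0,0.003,0.688],[0,0.003,0.688],[0,0.003,0.688],[0,0.003,0.688],[0,0.003,0.688]]'

```text
time_s: 7.85
ee_pos: [0.478, -0.3128, 0.1962]
tcp_rot: [-179.8, -0.3, 120.2]
contact_force: [0.4, -0.1, 0.5]
width: -0.0001
finger_force: 0.0
```

Run:
```python
from h import *
b=get_image('side');lines(b)
a=get_image('top')
c=np.hstack([cv2.resize(a[158:253,217:317],(400,380),interpolation=cv2.INTER_CUBIC),cv2.resize(b[185:280,230:330],(400,380),interpolation=cv2.INTER_CUBIC)]);cv2.imwrite('pics/c7.png',c)
rows([(.48,-.3127,z,120) for z in (.12,.07,.058,.052,.048,.046)])
```

```text
index [113.7 113.6 113.4 113.2 113.  112.8 112.6 112.4 112.3 112.2 112.1 112.4
 112.8 112.9] 111.3 mean 112.81
broad [112.1 112.1 112.1 112.1 112.1 112.1 112.1 112.1 112.  111.9 111.7 111.6] 110.4 mean 112.02
[[-0.0029, 0.0052, 0.191], [-0.0035, 0.0057, 0.316], [-0.0036, 0.0058, 0.346], [-0.0037, 0.0059, 0.361], [-0.0038, 0.0059, 0.371], [-0.0038, 0.0059, 0.376]]
[[-0.0019, -0.0023, 0.001], [-0.0019, -0.0023, 0.001], [-0.0019, -0.0023, 0.001], [-0.0019, -0.0023, 0.001], [-0.0019, -0.0023, 0.001], [-0.0019, -0.0023, 0.001]]
```

View pics/c7.png

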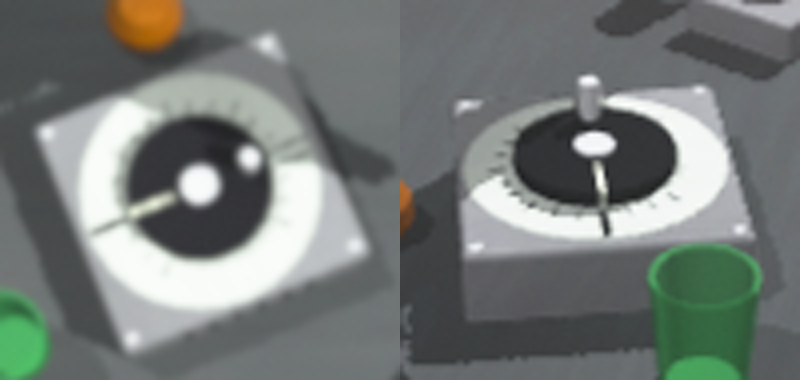

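In both views the index runs straight into the broad line, from top crop (155,205) to (110,225), with the fingers clear. I'll press the button now.

Call:
move_arm --translation '[[-0.003,0.005,0.1],[-0.003,0.005,0.191],[-0.0035,0.0057,0.27],[-0.0035,0.0057,0.316],[-0.0035,0.0057,0.346],[-0.0035,0.0057,0.36],[-0.0035,0.0057,0.366],[-0.0035,0.0057,0.366]]' --delta_rot '[[-0.002,-0.002,0],[-0.002,-0.002,0],[-0.002,-0.002,0],[-0.002,-0.002,0],[-0.002,-0.002,0],[-0.002,-0.002,0],[-0.002,-0.002,0],[-0.002,-0.002,0]]'

```text
time_s: 8.95
ee_pos: [0.4802, -0.3127, 0.0513]
tcp_rot: [180.0, 0.0, 120.0]
contact_force: [-2.5, 1.8, 3.8]
width: 0.0001
finger_force: 2.4
```

Call:
move_arm --translation '[[0,0,0.004],[0,0,0.008],[0,0,0.008]]' --delta_rot '[[0,0,0],[0,0,0],[0,0,0]]'

```text
time_s: 9.32
ee_pos: [0.4804, -0.3128, 0.0507]
tcp_rot: [-180.0, 0.1, 120.0]
contact_force: [-11.0, 5.1, 30.2]
width: -0.0004
finger_force: 15.2
```

The button is hard against its stop at 30 N, well over its 5 N. Now I'll lift off.

Call:
move_arm --translation '[[0,0,-0.03],[0,0,-0.1],[0,0,-0.2],[0,0,-0.3],[0,0,-0.3],[0,0,-0.3]]' --delta_rot '[[0,0,0],[0,0,0],[0,0,0],[0,0,0],[0,0,0],[0,0,0]]'

```text
time_s: 10.07
ee_pos: [0.4798, -0.313, 0.1671]
tcp_rot: [180.0, 0.0, 120.0]
contact_force: [-0.6, 0.0, -1.1]
width: 0.0002
finger_force: 0.0
```

Run:
```python
from h import *
b=get_image('side');lines(b)
a=cv2.imread('pics/side0.png');s=np.s_[165:185,310:336]
print('button diff',np.abs(b[s].astype(int)-a[s]).mean())
o=[]
for im in(a,b):
    g=cv2.cvtColor(im,cv2.COLOR_BGR2GRAY)[165:190,321:325].mean(1).round();o.append(g.astype(int).tolist())
print(o,state()['contact_force'],state()['qvel'].round(2))
```

```text
index [113.6 113.6 113.4 113.3 113.  112.8 112.5 112.4 112.3 112.2 112.2 112.4
 112.8 112.9] 111.3 mean 112.81
broad [112.1 112.1 112.1 112.1 112.1 112.1 112.1 112.1 112.  111.9 111.7 111.6] 110.4 mean 112.02
button diff 0.8205128205128205
[[98, 105, 108, 108, 108, 108, 109, 110, 122, 163, 175, 174, 166, 122, 95, 72, 51, 42, 40, 46, 94, 166, 184, 184, 181], [98, 106, 108, 108, 109, 108, 109, 110, 121, 164, 174, 174, 166, 122, 95, 74, 51, 43, 42, 48, 95, 166, 185, 186, 182]] [ 0.73347811  0.37288997 -0.94212814] [-0.13  0.76  0.11  0.41 -0.05  0.03  0.03]
```

```bash
python3 -c "
from workcell import *
print(close_job())"
```

```text
the job is handed in; nothing more can be done
None
```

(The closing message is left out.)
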